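# Rock a jammed relay out of its test socket

## Task

The taller of the two plug-in relays is jammed in its test socket between two stiff sliding jaws that hook over its shoulders. Rock it firmly to one side and then to the other, while it still sits in the socket, so that it pushes both jaws back clear of it; then lift it out, leaving the jaws open, and stand it upright in the shallow tray. Leave the short relay in its socket.

Things in the scene. Friction and masses are not known exactly. Their poses are not given: they have to be found in the camera images.
- tall_relay: Tall relay, 86 mm high, white cover on black base, about 0.09 kg. Origin: centre of underside, z up; axes start parallel to the socket's. 0-10 mm: foot 24 (x) x 20 (y) mm; 8-32 mm: base 28 x 30 mm, its top edges at +y/-y are 4 mm shoulders under the jaws' lips; 32-86 mm: cover 28 x 22 mm. It has 4 mm of play below the lips, which stop a straight pull.
- tall_relay_grip (a point): Point on the relay's axis 70 mm above its underside: grip the cover here, best across its 28 mm (fingers at its +x and -x sides, clear of the jaws). Tilting the relay 0.2 to 0.25 rad about its x axis, round the foot (top towards +y, then towards -y), pushes the jaw on that side about 6 mm back; raise it 2 mm first so the foot's edge does not bind.
- tall_socket: The tall relay's socket, fixed: grey base 60 (x) x 84 (y) x 10 mm, steel jaws at +y and -y, 20 mm wide in x, lips 46-51 mm (top) above the bench, outer ends 35.5 mm from centre, 44.5 mm when open. Origin: centre of underside, on the bench; the relay's underside rests 10 mm above it, centred. Guide walls, 24 mm above the bench, at x = +/-15.5 to 20.5 mm.
- tall_socket_left (a joint): Sliding steel retaining jaw on the socket's +y side. 0 m = closed, its lip 3 mm over the relay's shoulder; grows as the jaw moves outward along the socket's +y, stop at 0.009. About 6 N moves it; no spring, it stays where it is left. Beyond 0.0035 it no longer holds the upright relay.
- tall_socket_right (a joint): Sliding steel retaining jaw on the socket's -y side. 0 m = closed, its lip 3 mm over the relay's shoulder; grows as the jaw moves outward along the socket's -y, stop at 0.009. About 6 N moves it; no spring, it stays where it is left. Beyond 0.0035 it no longer holds the upright relay.
- tray: Shallow grey tray fixed to the bench, 120 (x) x 150 (y) x 14 mm outside, walls 4 mm thick, floor 4 mm thick. Origin at the centre of its underside on the bench. Empty at the start.
- short_relay: The short relay, 60 mm high, otherwise like the tall one, in an identical socket of its own. Leave it alone. Origin at the centre of its underside.

How it is judged:
On the way, in this order (a step that is already met when the one before it is completed fails the run):
1. the tall relay, still in its socket, is tilted more than 0.08 rad and has pushed one jaw back by more than 3.5 mm (horizontal distance between tall_relay and tall_socket below 0.02 m and z of tall_relay in the frame of tall_socket below 0.025 m and angle between tall_relay's own z axis and vertical above 0.08 rad and value of joint any of tall_socket_left, tall_socket_right above 0.0035 m), for 0.1 s.
2. still in its socket and tilted more than 0.08 rad, it has pushed the other jaw back as well, both now more than 3.5 mm (horizontal distance between tall_relay and tall_socket below 0.02 m and z of tall_relay in the frame of tall_socket below 0.025 m and angle between tall_relay's own z axis and vertical above 0.08 rad and value of joint each of tall_socket_left, tall_socket_right above 0.0035 m), for 0.1 s.
At the end, for the whole second after the job is handed in: The tall relay stands released and at rest in the tray, upright within 0.15 rad, its underside within 10 mm above the tray's underside and its centre inside the tray's walls (within 50 mm in x and 65 mm in y of the tray's centre); both jaws of its socket remain more than 3 mm open (x of tall_relay in the frame of tray between -0.05 and 0.05 m and y of tall_relay in the frame of tray between -0.065 and 0.065 m and z of tall_relay in the frame of tray below 0.01 m and angle between tall_relay's own z axis and vertical below 0.15 rad and linear speed of tall_relay below 0.02 m/s and value of joint each of tall_socket_left, tall_socket_right above 0.003 m); the robot touches nothing.
It fails at once if the short relay is moved more than 12 mm or tilted more than 0.15 rad (distance of short_relay from where it was at the start of the episode above 0.012 m or angle between short_relay's own z axis and vertical above 0.15 rad).
It also fails if it takes over 42 s, if anything falls off the work surface, if the arm or the gripper's body presses on something with over 40 N, if the wrist force passes 120 N, or if a joint passes its speed limit or range.

## Robot

A 6-joint arm with a two-finger parallel gripper is mounted at the origin on a cart in front of the work surface, level with it; the furniture and walls round the work are solid. World frame = base frame: x ahead of the robot, y to its left, z up, the work surface at z = 0. Lengths are in m, angles in rad, forces in N, time in s.
With the tool pointing down it reaches from about 0.35 to 0.95 m from the base axis. Payload 17.4 kg.
Tool frame: the origin (TCP) lies at the very end of the fingers, on their centre line; the grasp point (between the pads) lies 19 mm behind it; z points along the fingers, y is the direction in which the jaws open and shut (so a half turn about z gives the same grasp; the last joint's range is limited). The gripper opens to 93 mm and grips with 3 to 60 N. Pads are 15 mm wide; open, the fingers measure 128 mm over their backs; the gripper's body (75 mm by 188 mm) begins 65 mm behind the grasp point.
Start: joints at [-1.153, 0.116, 1.442, -0, 1.584, -0.038], TCP at [0.297, -0.606, 0.219] pointing down, gripper open.
Joint ranges: [-2.83, 2.83], [-0.83, 2.19], [0.07, 2.5], [-1.14, 4.28], [0.01, 3], [-2.97, 2.97]. Speed limits (rad/s): [1.89, 1.89, 2.22, 3.14, 3.14, 3.14].

## Interface

Orientations are given as [roll, pitch, yaw] about the fixed x, y, z axes, in that order (R = Rz(yaw) Ry(pitch) Rx(roll)).
In Python, from station import state, viewer, bot gives the robot as it stands.
- The arm moves only by the shell command python3 -m crank 'ROWS' [FORCE]. ROWS is JSON, a list of rows, each a list of 5 numbers: the shift along the tool's x, y, z in mm, then the turn about the tool's z in degrees, then the closure, from 0 (fully open) to 1 (shut). A call has 1 to 5 rows; each row is the pose to reach, as a shift and turn from the pose commanded when the call began, along the tool's axes at that moment; what a row does not reach only later rows make up. A row lasts 1/12 s, in which the tool goes at most 41.7 mm and 7.16 degrees, less where a joint would pass 70% of its speed; a pose out of reach is approached as far as the arm can. A call with a gripper value outside its range is refused whole. The fingers move at their own pace and stop on an object; FORCE is the grip in N (left out, the last holds). Time passes only in rows, so rows that repeat a pose let the fingers close. It gives the time, the measured TCP pose, the force and the opening at its end, in the units of the state.
- state(): the state, without advancing time (a new reading comes with each control period).
- viewer.get_image(name): name is "side" or "top"; returns the picture (400x640x3 uint8, red, green, blue); there is no depth.
- viewer.camera_model(name): a dict with "fx", "fy", "cx", "cy" (pixels), "dist_coeffs" ([k1, k2, p1, p2, k3] as OpenCV has them; the pictures are not rectified), "rvec" (rotation vector, rad) and "tvec" (3), from world to camera coordinates, as OpenCV has them. Camera axes: x right, y down, z forward; pixel columns grow to the right and rows downward; lengths in m; the calibration is good to about 2 mm. A picture is of the moment at which its call begins. camera_model takes no time and is no camera call.
- bot.hand_in(): hands the job in, once; it reports no verdict.
The state is a dict: "time_s": time; "joint_pos": joint angles; "qd": joint speeds; "tau": joint torques, N m; "position": TCP position; "eef_rot": TCP orientation; "force": force on the tool from outside, world axes, zero at the start; "torque": the same for the moment, N m; "grip_width": finger opening in m.
Only numpy, scipy, OpenCV 4.12 (cv2) and the standard library are available. Lean on these libraries where they do the work, as an engineer would, in place of code of your own. Each camera call takes 0.05 s, during which the arm holds its last target.

## Working session

There is one attempt and no reset: what is moved stays moved. The work goes in short steps, Python scripts to look and compute and a shell command to move; the robot and the scene stay as the last step left them, time stands still between calls to the robot, and variables do not carry over. Pictures are saved under pics/ and viewed, and the job is handed in when it is done.

```bash
ls; mkdir -p pics; python3 - <<'E'
from station import state, viewer, bot
import cv2
print(state())
for n in("side","top"):
    im=viewer.get_image(n); cv2.imwrite(f"pics/{n}0.png",im[:,:,::-1]); print(viewer.camera_model(n))
E
```

```text
pics
{'time_s': 0.0, 'joint_pos': array([-1.15282788e+00,  1.16459728e-01,  1.44226034e+00, -1.67893007e-05,
        1.58397257e+00, -3.78134096e-02]), 'qd': array([-1.20081361e-03, -1.58823183e-03,  3.78492941e-04,  1.27811252e-04,
        9.52123573e-04, -2.81440524e-05]), 'tau': array([ 2.82382171e-03, -7.21257448e+01, -6.22609735e+01,  7.81177380e-02,
        2.38208362e-02, -1.21408866e-04]), 'position': array([ 0.29701012, -0.60592365,  0.21792594]), 'eef_rot': array([-3.14049283e+00, -2.48079830e-05,  4.55781634e-01]), 'force': array([ 0.30113131,  0.60238596, -0.1528009 ]), 'torque': array([ 0.04579713, -0.00576168,  0.00358308]), 'grip_width': 0.09290630334233983}
{'fx': 469.81688522060904, 'fy': 469.81688522060904, 'cx': 321.4582505327091, 'cy': 200.447902893306, 'dist_coeffs': array([-0.06510979,  0.        ,  0.        ,  0.        ,  0.        ]), 'rvec': array([ 0.68724528, -2.2923978 ,  1.54820788]), 'tvec': array([0.44125676, 0.19818682, 0.7206129 ])}
{'fx': 458.69008716784504, 'fy': 458.69008716784504, 'cx': 313.4749329647695, 'cy': 195.43947444728755, 'dist_coeffs': array([-0.08828967,  0.        ,  0.        ,  0.        ,  0.        ]), 'rvec': array([ 2.11491849, -2.15771864,  0.14915842]), 'tvec': array([-0.00583062,  0.54752084,  0.93145698])}
```

View pics/side0.png

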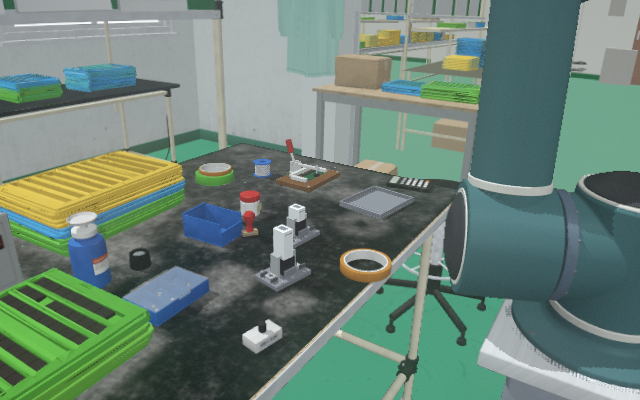

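View pics/top0.png

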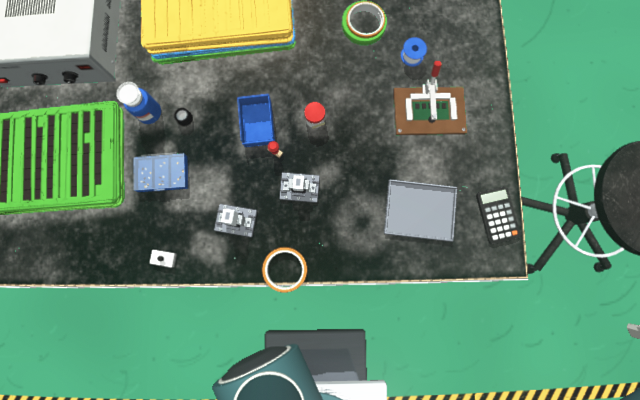

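```bash
cat > h.py <<'E'
import cv2, numpy as np
from station import state, viewer, bot
def cam(n):
    m=viewer.camera_model(n)
    K=np.array([[m['fx'],0,m['cx']],[0,m['fy'],m['cy']],[0,0,1]])
    return K,np.array(m['dist_coeffs']),np.array(m['rvec'],float),np.array(m['tvec'],float)
def proj(n,P):
    K,d,r,t=cam(n); return cv2.projectPoints(np.array(P,float).reshape(-1,1,3),r,t,K,d)[0].reshape(-1,2)
def ray(n,uv):
    K,d,r,t=cam(n); R=cv2.Rodrigues(r)[0]
    p=cv2.undistortPoints(np.array(uv,float).reshape(-1,1,2),K,d).reshape(-1,2)
    D=np.c_[p,np.ones(len(p))]@R
    return -R.T@t,D
def onz(n,uv,z):
    C,D=ray(n,uv); return C+D*((z-C[2])/D[:,2])[:,None]
def crop(n,name,x0,y0,w,h,s,im=None):
    im=viewer.get_image(n)[:,:,::-1] if im is None else im
    c=cv2.resize(im[y0:y0+h,x0:x0+w],None,fx=s,fy=s,interpolation=cv2.INTER_CUBIC); cv2.imwrite(f'pics/{name}.png',c); return im
E
python3 - <<'E'
from h import *
a=cv2.imread('pics/top0.png');b=cv2.imread('pics/side0.png')
crop('top','topc',205,160,130,90,6,a)
crop('side','sidec',245,190,90,110,5,b)
print(onz('top',[[235,220],[300,187],[420,210]],0.0))
print(onz('side',[[283,275],[300,235],[377,202]],0.0))
E
```

```text
[[ 0.50251734  0.157886    0.        ]
 [ 0.57327475  0.01323635  0.        ]
 [ 0.51622887 -0.25068244  0.        ]]
[[ 5.04580462e-01  1.57707842e-01  0.00000000e+00]
 [ 5.71171071e-01  8.40513156e-03  0.00000000e+00]
 [ 5.19164823e-01 -2.53387870e-01 -5.55111512e-17]]
```

View pics/topc.png

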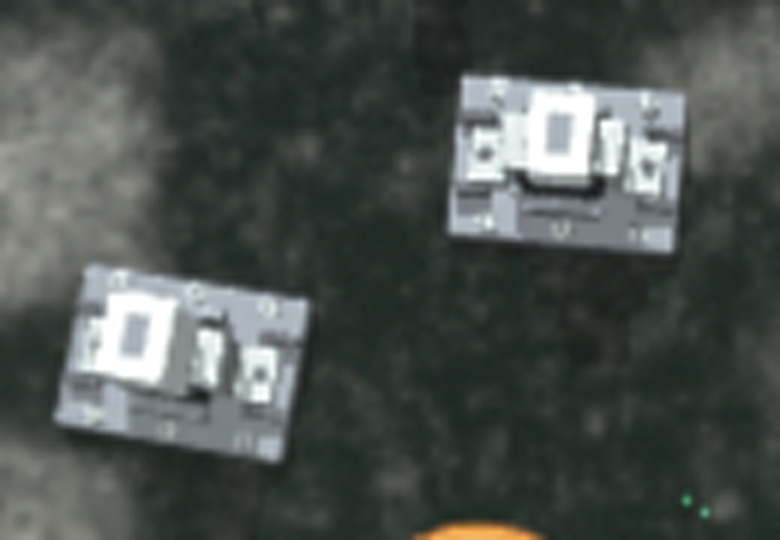

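View pics/sidec.png

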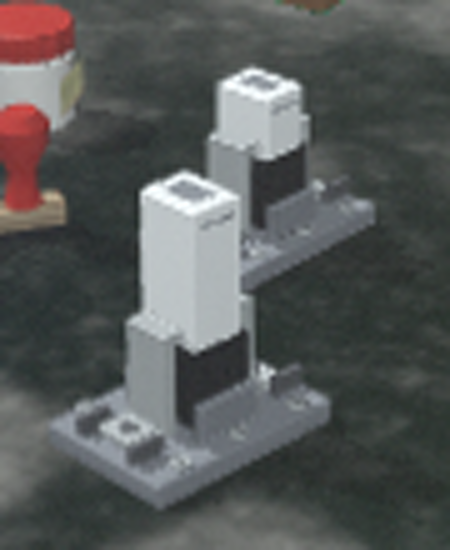

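```bash
python3 - <<'E'
from h import *
a=cv2.imread('pics/top0.png')
def P(c): return (np.array(c,float)+.5)/6-.5+[205,160]
def rep(n,p,z):
    w=onz(n,p,z)[:,:2]; c=w.mean(0); print(np.round(c,4),'sides',np.round(np.linalg.norm(np.roll(w,-1,0)-w,axis=1)*1e3,1), 'ang',[round(float(np.degrees(np.arctan2(*(v[::-1])))),1) for v in np.roll(w,-1,0)-w]); return c
print('tall sock');rep('top',P([(90,265),(310,300),(283,462),(55,423)]),.01)
print('tall top');rep('top',P([(108,290),(182,300),(163,387),(88,373)]),.096)
print('short sock');rep('top',P([(462,75),(687,91),(673,254),(448,236)]),.01)
# masks
g=cv2.cvtColor(a,cv2.COLOR_BGR2GRAY)
for nm,(x0,y0,x1,y1),z,th in(('sock',(208,198,262,242),.01,85),('tray',(375,170,468,250),.014,90),('reltop',(215,205,245,232),.096,225)):
    m=np.zeros_like(g);m[y0:y1,x0:x1]=(g[y0:y1,x0:x1]>th)*255
    if nm=='sock': m=cv2.morphologyEx(m,cv2.MORPH_CLOSE,np.ones((5,5)))
    cs=max(cv2.findContours(m,0,2)[0],key=cv2.contourArea)
    b=cv2.boxPoints(cv2.minAreaRect(cs)); print(nm,b.round(1).tolist()); rep('top',b,z)
# side
def S(c): return (np.array(c,float)+.5)/5-.5+[245,190]
print('side sock');
print(onz('side',S([(48,430),(160,497),(330,398)]),.01).round(4))
print('side top'); w=onz('side',S([(141,187),(190,172),(240,188),(193,208)]),.096); print(w.round(4),w.mean(0))
E
```

```text
tall sock
[0.5016 0.1554] sides [82.4 59.7 84.9 59.1] ang [-100.2, 170.5, 79.4, -12.0]
tall top
[0.5014 0.1561] sides [25.3 29.7 25.7 28.5] ang [-98.8, 167.9, 78.5, -13.1]
short sock
[0.5719 0.0147] sides [83.2 60.7 82.5 60.1] ang [-95.4, 174.0, 84.2, -5.4]
sock [[208.0, 198.0], [256.0, 198.0], [256.0, 241.0], [208.0, 241.0]]
[0.503  0.1629] sides [106.6  94.2 105.1  94.7] ang [-91.2, 179.9, 89.1, 0.8]
tray [[375.0, 170.0], [457.0, 170.0], [457.0, 246.0], [375.0, 246.0]]
[ 0.5201 -0.2396] sides [182.  167.4 177.6 166.5] ang [-91.1, 176.3, 88.6, -2.2]
reltop [[218.60000610351562, 221.10000610351562], [220.89999389648438, 207.5], [233.39999389648438, 209.60000610351562], [231.10000610351562, 223.1999969482422]]
[0.5024 0.1583] sides [27.7 25.7 27.6 25.6] ang [-8.9, -100.5, 170.8, 79.6]
side sock
[[0.5347 0.2013 0.01  ]
 [0.4769 0.2126 0.01  ]
 [0.4659 0.1265 0.01  ]]
side top
[[0.5178 0.1681 0.096 ]
 [0.5113 0.1487 0.096 ]
 [0.4897 0.1491 0.096 ]
 [0.4935 0.1709 0.096 ]] [0.50307777 0.15921792 0.096     ]
```

```bash
cat >> h.py <<'E'
def go(x,y,z,yaw):
    s=state(); p=s['position']; r,pt,ps=s['eef_rot']
    R=cv2.Rodrigues(np.array([0,0,ps]))[0]@cv2.Rodrigues(np.array([0,pt,0.]))[0]@cv2.Rodrigues(np.array([r,0.,0]))[0]
    print('t',round(s['time_s'],2),'pos',p.round(4),'yaw',round(np.degrees(ps),2),'F',s['force'].round(2),'w',round(s['grip_width'],4))
    print('shift',(R.T@(np.array([x,y,z])-p)*1e3).round(1),'turn',round(-((yaw-np.degrees(ps)+180)%360-180),2))
E
python3 -m crank '[[26,-30,0,0,0],[52,-59.5,0,0,0],[78,-89,0,0,0],[104,-119,0,0,0],[130,-148.7,0,0,0]]'
python3 -c "
from h import *
go(.502,.1575,.2,79.5)"
```

```text
time_s: 0.52
position: [0.3483, -0.4135, 0.2181]
eef_rot: [-3.141, 0.0, 0.455]
force: [0.8, -0.5, 0.7]
grip_width: 0.0929
t 0.52 pos [ 0.3483 -0.4135  0.2181] yaw 26.09 F [ 0.83 -0.46  0.73] w 0.0929
shift [ 389.1 -445.2   18.4] turn -53.41
```

```bash
python3 -m crank '[[26,-30,0,0,0],[52,-59.5,0,0,0],[78,-89,0,0,0],[104,-119,0,0,0],[130,-148.7,0,0,0]]'
python3 -m crank '[[26,-30,0,0,0],[52,-59.5,0,0,0],[78,-89,0,0,0],[104,-119,0,0,0],[130,-148.7,0,0,0]]'
python3 -m crank '[[26,-30,0,-7,0],[52,-59.5,0,-14,0],[78,-89,0,-21,0],[104,-119,0,-28,0],[127,-146,0,-35,0]]'
python3 -c "
from h import *
go(.502,.1575,.2,79.5)"
```

```text
time_s: 0.93
position: [0.3995, -0.2227, 0.2185]
eef_rot: [-3.142, -0.0, 0.455]
force: [0.8, -0.3, 0.5]
grip_width: 0.093
time_s: 1.35
position: [0.4508, -0.0319, 0.2187]
eef_rot: [3.141, -0.0, 0.456]
force: [1.6, -0.2, 0.3]
grip_width: 0.0932
time_s: 1.77
position: [0.5007, 0.1556, 0.2184]
eef_rot: [-3.141, 0.0, 1.073]
force: [1.0, -1.1, -0.6]
grip_width: 0.0932
t 1.77 pos [0.5007 0.1556 0.2184] yaw 61.5 F [ 0.96 -1.05 -0.56] w 0.0932
shift [ 2.3  0.3 18.4] turn -18.0
```

```bash
python3 -m crank '[[0,0,10,-6,0],[0,0,25,-12,0],[0,0,45,-18,0],[0,0,60,-18,0],[0,0,60,-18,0]]'
python3 - <<'E'
from h import *
go(.502,.1575,.061,79.5)
crop('side','s1',220,120,140,180,4); crop('top','t1',185,140,130,100,6)
E
```

```text
time_s: 2.18
position: [0.4994, 0.1529, 0.1552]
eef_rot: [-3.137, 0.002, 1.381]
force: [-0.2, -0.0, 0.0]
grip_width: 0.0927
t 2.18 pos [0.4994 0.1529 0.1552] yaw 79.14 F [-0.23 -0.01  0.02] w 0.0927
shift [ 5.2  2.1 94.2] turn -0.36
```

View pics/s1.png

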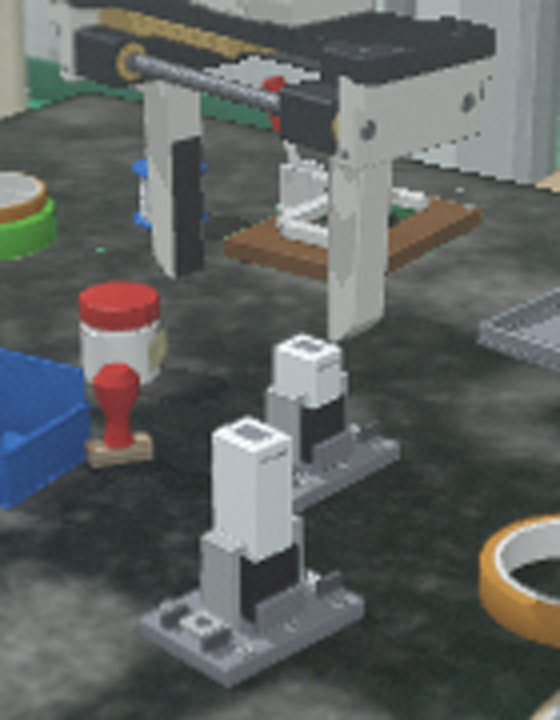

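View pics/t1.png

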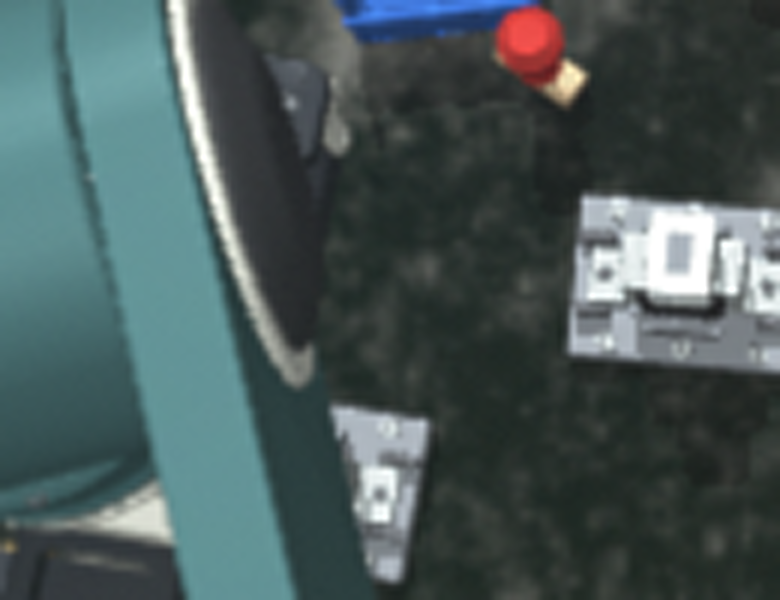

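```bash
python3 -m crank '[[5,2,10,0,0],[5,2,20,0,0],[5,2,20,0,0],[5,2,20,0,0]]'
python3 -c "
from h import *
go(.502,.1575,.061,79.5)"
```

```text
time_s: 2.62
position: [0.5034, 0.1576, 0.1381]
eef_rot: [-3.141, 0.0, 1.381]
force: [0.7, -1.1, -0.6]
grip_width: 0.0932
t 2.62 pos [0.5034 0.1576 0.1381] yaw 79.11 F [ 0.69 -1.13 -0.63] w 0.0932
shift [-0.4 -1.3 77.1] turn -0.39
```

```bash
python3 -m crank '[[0,-1,20,0,0],[0,-1,40,0,0],[0,-1,60,0,0],[0,-1,77,0,0],[0,-1,77,0,0]]'
python3 - <<'E'
from h import *
go(.502,.1575,.061,79.5)
crop('side','s2',220,150,120,150,4)
E
```

```text
time_s: 3.03
position: [0.5013, 0.1574, 0.0587]
eef_rot: [-3.138, 0.002, 1.381]
force: [-0.4, -0.3, -1.0]
grip_width: 0.093
t 3.03 pos [0.5013 0.1574 0.0587] yaw 79.11 F [-0.37 -0.25 -1.03] w 0.093
shift [ 0.2  0.7 -2.3] turn -0.39
```

View pics/s2.png

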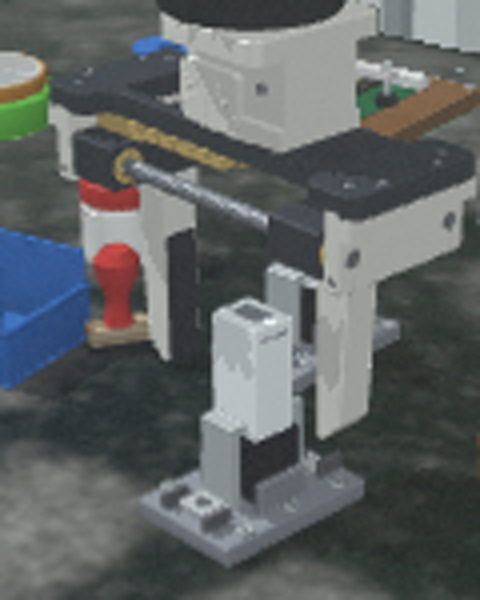

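```bash
python3 -m crank '[[0,0,0,0,0.5],[0,0,0,0,0.6],[0,0,0,0,1],[0,0,0,0,1],[0,0,0,0,1]]' 15
python3 -m crank '[[0,0,0,0,1],[0,0,0,0,1],[0,0,0,0,1],[0,0,0,0,1],[0,0,0,0,1]]'
python3 - <<'E'
from h import *
go(.502,.1575,.061,79.5)
crop('side','s3',220,150,120,150,4)
E
```

```text
time_s: 3.5
position: [0.5029, 0.1579, 0.0623]
eef_rot: [3.141, -0.0, 1.381]
force: [0.4, 0.5, -0.1]
grip_width: 0.064
time_s: 3.92
position: [0.5026, 0.1578, 0.0616]
eef_rot: [-3.142, 0.0, 1.381]
force: [0.5, 0.5, 0.5]
grip_width: 0.0308
t 3.92 pos [0.5026 0.1578 0.0616] yaw 79.12 F [0.48 0.53 0.51] w 0.0308
shift [-0.4 -0.5  0.6] turn -0.38
```

View pics/s3.png

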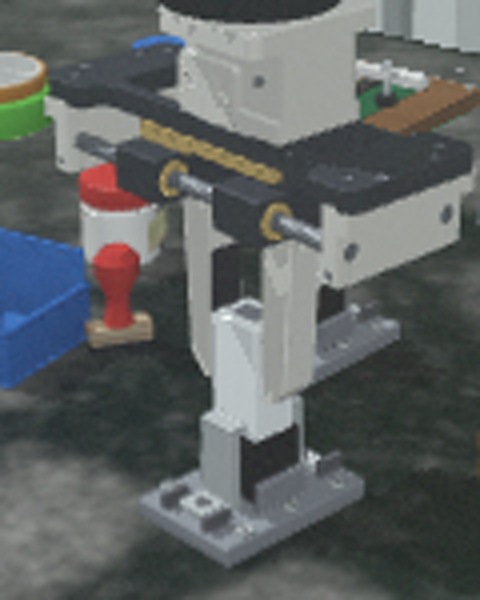

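```bash
python3 -m crank '[[0,0,0,0,1],[0,0,0,0,1],[0,0,0,0,1]]'
python3 -m crank '[[0,0,-1,0,1],[0,0,-2.5,0,1],[0,0,-2.5,0,1]]'
python3 - <<'E'
from h import *
go(.502,.1575,.061,79.5)
crop('side','s4',220,150,120,150,4)
E
```

```text
time_s: 4.22
position: [0.5026, 0.1578, 0.0616]
eef_rot: [-3.142, -0.0, 1.381]
force: [-0.3, -0.1, -0.5]
grip_width: 0.0281
time_s: 4.47
position: [0.5028, 0.1579, 0.0645]
eef_rot: [3.141, -0.0, 1.381]
force: [-0.5, 0.6, -1.3]
grip_width: 0.028
t 4.47 pos [0.5028 0.1579 0.0645] yaw 79.11 F [-0.49  0.61 -1.25] w 0.028
shift [-0.5 -0.7  3.5] turn -0.39
```

View pics/s4.png

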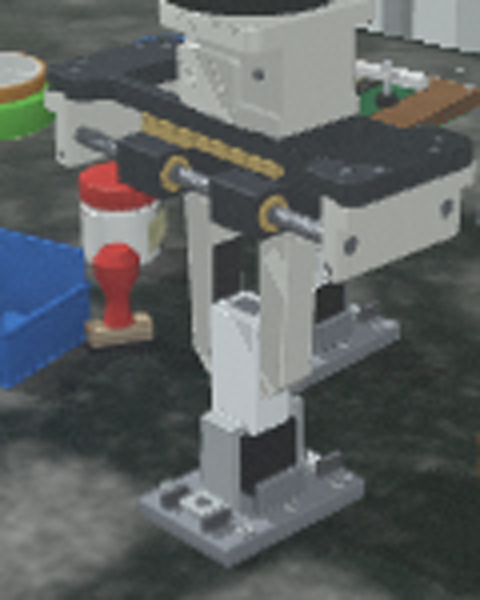

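```bash
python3 -m crank '[[3,0,0,0,1],[6,0,0,0,1],[9,0,0,0,1],[9,0,0,0,1]]'
python3 - <<'E'
from h import *
go(.502,.1575,.061,79.5)
crop('side','s5',220,150,120,150,4)
E
```

```text
time_s: 4.85
position: [0.5044, 0.1667, 0.0642]
eef_rot: [-3.142, 0.001, 1.381]
force: [0.0, -3.4, 1.5]
grip_width: 0.0279
t 4.85 pos [0.5044 0.1667 0.0642] yaw 79.12 F [ 0.02 -3.38  1.46] w 0.0279
shift [-9.5 -0.6  3.2] turn -0.38
```

View pics/s5.png

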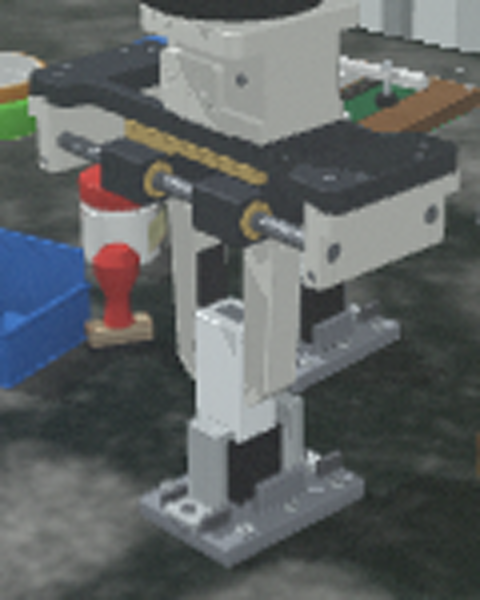

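```bash
python3 -m crank '[[3,0,0,0,1],[6,0,0.5,0,1],[7,0,1,0,1],[7,0,1,0,1]]'
python3 - <<'E'
from h import *
go(.502,.1575,.061,79.5)
crop('side','s6',240,190,90,110,6)
E
```

```text
time_s: 5.23
position: [0.5058, 0.1732, 0.0634]
eef_rot: [3.141, 0.001, 1.381]
force: [-1.0, -6.4, 5.1]
grip_width: 0.0279
t 5.23 pos [0.5058 0.1732 0.0634] yaw 79.12 F [-0.95 -6.36  5.1 ] w 0.0279
shift [-16.2  -0.8   2.5] turn -0.38
```

View pics/s6.png

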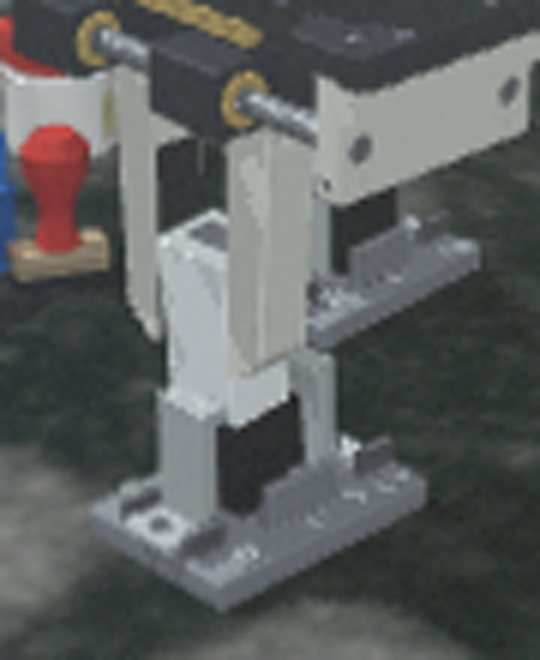

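```bash
cat >> h.py <<'E'
SY=np.array([np.cos(np.radians(79.5)),np.sin(np.radians(79.5))])
def yc(n,uv,z): return ((onz(n,uv,z)[:,:2]-[.502,.1575])@SY*1e3).round(1)
E
python3 - <<'E'
from h import *
print(yc('side',[[270.4,253.6],[265.9,254.9]],.051))
# right jaw, right top edge now and before
print(yc('side',[(245+250/5,190+296/5),(240+333/6,190+353/6)],.051))
# slider outer corner
C=[502e-3,.1575]
for y in(35.5,39.5,44.5):
    p=[.502+SY[0]*y/1e3,.1575+SY[1]*y/1e3,.014]; print(y,(proj('side',p)-[240,190])*6)
E
```

```text
[24.9 33.5]
[-16.5 -18.1]
35.5 [[174.86904918 515.9577873 ]]
39.5 [[164.37887541 521.0978352 ]]
44.5 [[151.169878   527.56909542]]
```

```bash
cat >> h.py <<'E'
SX=np.array([SY[1],-SY[0]])
def yz(n,uv,x):  # intersection with plane socket x = x mm, returns y,z mm
    C,D=ray(n,uv); a=(C[:2]-[.502,.1575])@SX; d=D[:,:2]@SX
    P=C+D*((x/1e3-a)/d)[:,None]
    return np.c_[(P[:,:2]-[.502,.1575])@SY,P[:,2]].round(4)*1e3
E
python3 - <<'E'
from h import *
S5=lambda c:(np.array(c,float)+.5)/5-.5+[245,190]
S6=lambda c:(np.array(c,float)+.5)/6-.5+[240,190]
print('before left edge',yz('side',S5([(141,190),(143,318)]),14)); print('near bottom',yz('side',S5([(188,352),(245,330)]),-14)); print('near corner edge',yz('side',S5([(192,210),(188,350)]),-14))
print('now left edge',yz('side',S6([(161,248),(170,395)]),14)); print('near bottom',yz('side',S6([(229,426),(289,395)]),-14))
print('base R',yz('side',S6([(303,395),(303,460)]),-14))
E
```

```text
before left edge [[13.  94.6]
 [13.  44.7]]
near bottom [[17.4 44.2]
 [-9.7 42.2]]
near corner edge [[15.1 97.6]
 [17.4 45. ]]
now left edge [[27.4 93.2]
 [25.3 45.1]]
near bottom [[27.6 47.1]
 [ 4.3 48.1]]
base R [[-1.2 45.9]
 [-1.2 24.2]]
```

```bash
python3 -m crank '[[2,0,0,0,1],[4,0,0.5,0,1],[6,0,1,0,1],[6,0,1,0,1]]'
python3 - <<'E'
from h import *
go(.502,.1575,.061,79.5)
crop('side','s7',240,190,90,110,6)
E
```

```text
time_s: 5.62
position: [0.5071, 0.1792, 0.0626]
eef_rot: [3.141, 0.001, 1.381]
force: [-1.9, -6.3, 6.0]
grip_width: 0.0282
t 5.62 pos [0.5071 0.1792 0.0626] yaw 79.11 F [-1.93 -6.26  6.03] w 0.0282
shift [-22.3  -0.9   1.7] turn -0.39
```

View pics/s7.png

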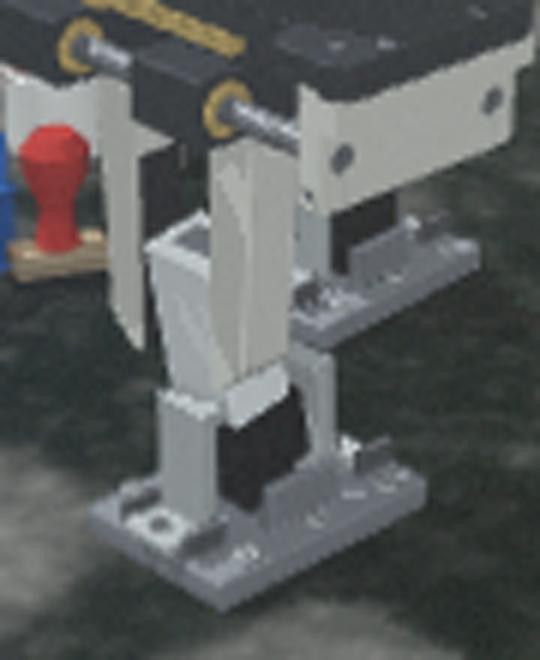

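```bash
python3 -m crank '[[-4,0,0,0,1],[-8,0,-0.5,0,1],[-12,0,-1,0,1],[-16,0,-1,0,1],[-16,0,-1,0,1]]'
python3 - <<'E'
from h import *
S6=lambda c:(np.array(c,float)+.5)/6-.5+[240,190]
print('prev tilt',yz('side',S6([(147,246),(170,390)]),14))
go(.502,.1575,.061,79.5)
crop('side','s8',240,190,90,110,6)
E
```

```text
time_s: 6.08
position: [0.5037, 0.1637, 0.0633]
eef_rot: [3.141, -0.001, 1.38]
force: [0.5, 3.9, -1.1]
grip_width: 0.0278
prev tilt [[32.5 95.5]
 [25.2 46.7]]
t 6.08 pos [0.5037 0.1637 0.0633] yaw 79.09 F [ 0.55  3.89 -1.07] w 0.0278
shift [-6.4 -0.5  2.3] turn -0.41
```

View pics/s8.png

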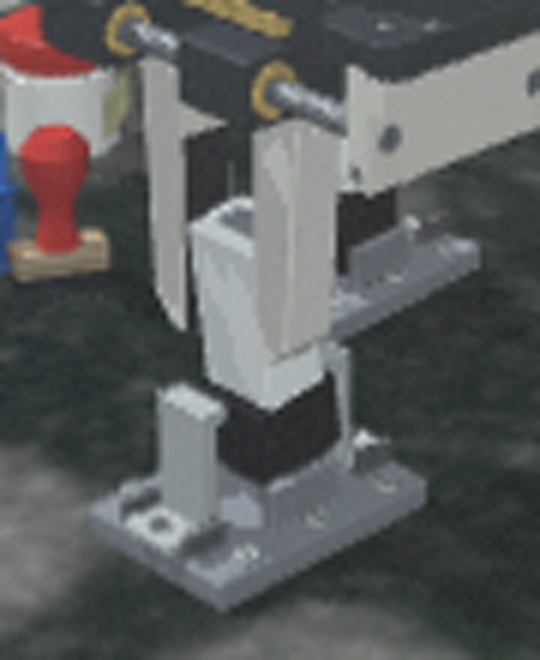

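```bash
python3 -m crank '[[-4,0,0,0,1],[-8,0,0.5,0,1],[-12,0,0.5,0,1],[-14,0,0.5,0,1],[-14,0,0.5,0,1]]'
python3 - <<'E'
from h import *
go(.502,.1575,.061,79.5)
crop('side','s9',240,190,90,110,6)
E
```

```text
time_s: 6.55
position: [0.5013, 0.15, 0.063]
eef_rot: [3.141, -0.001, 1.381]
force: [1.9, 4.2, 1.9]
grip_width: 0.0277
t 6.55 pos [0.5013 0.15   0.063 ] yaw 79.11 F [1.85 4.15 1.93] w 0.0277
shift [ 7.5 -0.7  2. ] turn -0.39
```

View pics/s9.png

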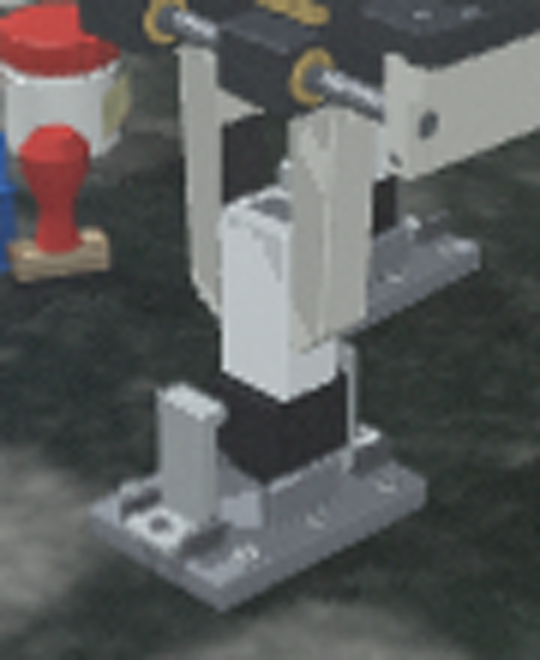

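```bash
python3 -m crank '[[-4,0,0,0,1],[-8,0,0.5,0,1],[-12,0,1,0,1],[-14,0,1,0,1],[-14,0,1,0,1]]'
python3 - <<'E'
from h import *
go(.502,.1575,.061,79.5)
crop('side','s10',240,190,90,110,6)
E
```

```text
time_s: 7.02
position: [0.4988, 0.1365, 0.0622]
eef_rot: [3.141, -0.001, 1.381]
force: [0.5, 5.1, 4.7]
grip_width: 0.0278
t 7.02 pos [0.4988 0.1365 0.0622] yaw 79.11 F [0.55 5.13 4.68] w 0.0278
shift [21.2 -0.8  1.2] turn -0.39
```

View pics/s10.png

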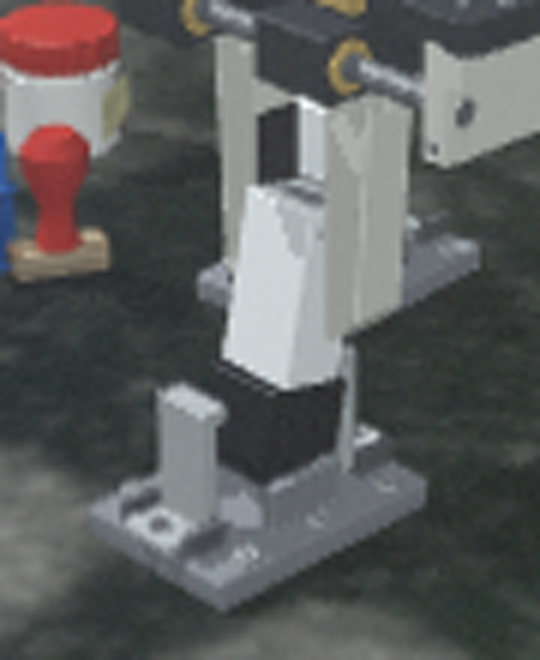

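```bash
python3 - <<'E'
from h import *
S6=lambda c:(np.array(c,float)+.5)/6-.5+[240,190]
print('tilt',yz('side',S6([(250,190),(224,358)]),14))
print('R jaw closed/now',yz('side',S6([(334,357),(356,348)]),-10))
print('L jaw closed->now',yc('side',[[270.4,253.6],[240+158/6,190+390/6]],.051))
print('R slider end pred', [(y,((proj('side',[.502+SY[0]*y/1e3-SX[0]*.01,.1575+SY[1]*y/1e3-SX[1]*.01,.015])-[240,190])*6).round(0)) for y in(-35.5,-39.5,-44.5)])
E
```

```text
tilt [[ -6.7 100.2]
 [  4.2  49.3]]
R jaw closed/now [[-17.6  50.7]
 [-26.7  50.3]]
L jaw closed->now [24.9 33.2]
R slider end pred [(-35.5, array([[373., 439.]])), (-39.5, array([[383., 434.]])), (-44.5, array([[394., 428.]]))]
```

```bash
python3 -m crank '[[6,0,-0.5,0,1],[13,0,-1.5,0,1],[20,0,-2,0,1],[26,0,-2,0,1],[30,0,-2,0,1]]'
python3 -m crank '[[0,0,0,0,1]]'
python3 - <<'E'
from h import *
go(.502,.1575,.061,79.5)
crop('side','s11',240,190,90,110,6)
E
```

```text
time_s: 7.48
position: [0.5042, 0.1658, 0.0638]
eef_rot: [-3.142, 0.002, 1.381]
force: [-1.9, -8.8, 5.7]
grip_width: 0.0276
time_s: 7.57
position: [0.5043, 0.166, 0.0637]
eef_rot: [-3.142, 0.002, 1.382]
force: [-1.1, -4.9, 1.8]
grip_width: 0.0279
t 7.57 pos [0.5043 0.166  0.0637] yaw 79.16 F [-1.07 -4.93  1.83] w 0.0279
shift [-8.8 -0.6  2.7] turn -0.34
```

View pics/s11.png

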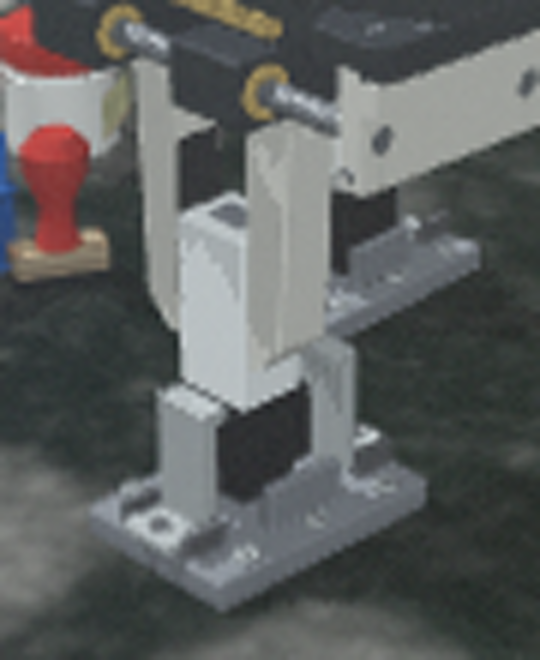

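```bash
python3 -m crank '[[-3,0,0,0,1],[-6,0,0,0,1],[-7,0,0,0,1],[-7,0,-6,0,1],[-7,0,-16,0,1]]' 25
python3 -m crank '[[0,0,-20,0,1],[0,0,-45,0,1],[0,0,-70,0,1],[0,0,-80,0,1],[0,0,-80,0,1]]'
python3 - <<'E'
from h import *
go(.519,-.252,.12,79.5)
crop('side','s12',230,130,100,150,4)
a=cv2.imread('pics/top0.png'); crop('top','tray',370,165,110,90,6,a)
E
```

```text
time_s: 8.03
position: [0.5023, 0.1586, 0.0793]
eef_rot: [-3.14, 0.001, 1.381]
force: [-0.2, 0.2, 0.1]
grip_width: 0.0279
time_s: 8.45
position: [0.5039, 0.1591, 0.1628]
eef_rot: [3.137, -0.002, 1.381]
force: [0.7, -0.2, -0.9]
grip_width: 0.0278
t 8.45 pos [0.5039 0.1591 0.1628] yaw 79.11 F [ 0.66 -0.18 -0.94] w 0.0278
shift [-401.    92.3   42.4] turn -0.39
```

View pics/s12.png

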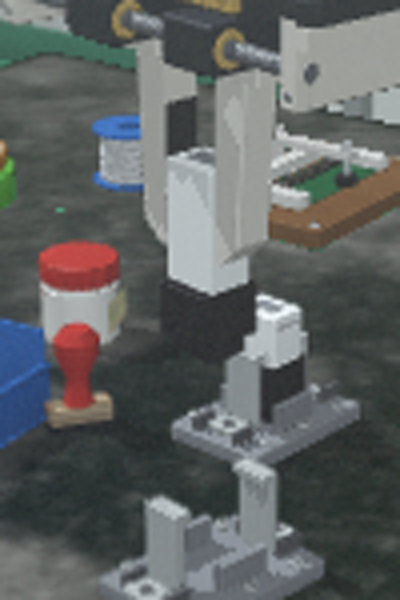

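View pics/tray.png

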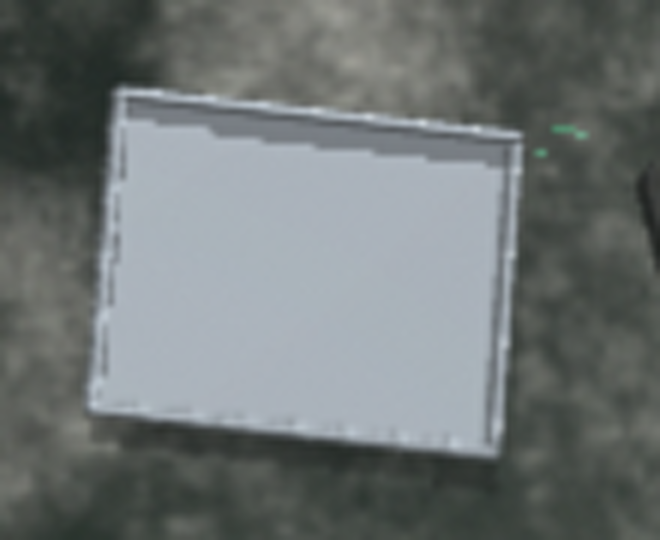

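```bash
python3 - <<'E'
from h import *
S=lambda c:(np.array(c,float)+.5)/6-.5+[370,165]
w=onz('top',S([(115,90),(522,133),(498,455),(90,410)]),.014);print(w.round(4),w.mean(0)); c=w.mean(0)
go(c[0],c[1],.08,79.5)
E
python3 -m crank '[[-30,7,-10,0,1],[-70,16,-10,0,1],[-110,25,-10,0,1],[-150,34.5,-10,0,1],[-190,43.7,-10,0,1]]'
python3 -c "
from h import *
go(.5165,-.252,.12,79.5)"
```

```text
[[ 0.5832 -0.1823  0.014 ]
 [ 0.5642 -0.3314  0.014 ]
 [ 0.4469 -0.3151  0.014 ]
 [ 0.4665 -0.1683  0.014 ]] [ 0.51522564 -0.24927255  0.014     ]
t 8.5 pos [0.5032 0.159  0.1606] yaw 79.11 F [-0.38  0.02 -1.32] w 0.0279
shift [-398.7   88.7   80.4] turn -0.39
time_s: 8.92
position: [0.509, -0.0377, 0.1679]
eef_rot: [-3.14, 0.0, 1.381]
force: [0.7, 0.3, -0.7]
grip_width: 0.028
t 8.92 pos [ 0.509  -0.0377  0.1679] yaw 79.15 F [ 0.66  0.35 -0.65] w 0.028
shift [-209.1   47.8   47.8] turn -0.35
```

```bash
python3 -m crank '[[-40,9,0,0,1],[-80,18,0,0,1],[-120,27,0,0,1],[-160,36,0,0,1],[-190,43,0,0,1]]'
python3 -m crank '[[-14,3,0,0,1],[-14,3,15,0,1],[-14,3,35,0,1],[-14,3,50,0,1],[-14,3,60,0,1]]'
python3 -m crank '[[0,0,20,0,1],[0,0,33,0,1],[0,0,33,0,1]]'
python3 - <<'E'
from h import *
go(.516,-.250,.055,79.5)
crop('side','s13',310,110,130,130,4)
E
```

```text
time_s: 9.33
position: [0.5152, -0.2334, 0.1676]
eef_rot: [-3.139, -0.0, 1.38]
force: [-0.1, 0.5, -0.4]
grip_width: 0.0278
time_s: 9.75
position: [0.5155, -0.2433, 0.1059]
eef_rot: [-3.138, -0.001, 1.381]
force: [-1.2, 0.4, -1.4]
grip_width: 0.028
time_s: 10.0
position: [0.5152, -0.2435, 0.0729]
eef_rot: [-3.137, -0.002, 1.382]
force: [-0.3, -0.3, -1.0]
grip_width: 0.0278
t 10.0 pos [ 0.5152 -0.2435  0.0729] yaw 79.16 F [-0.3  -0.31 -1.05] w 0.0278
shift [-6.3  2.1 17.9] turn -0.34
```

View pics/s13.png

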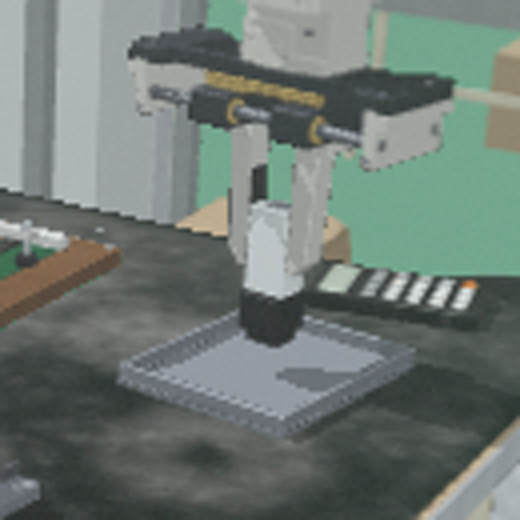

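```bash
python3 -m crank '[[0,0,5,0,1],[0,0,10,0,1],[0,0,14,0,1],[0,0,14,0,1],[0,0,14,0,1]]' 10
python3 -m crank '[[0,0,1,0,1],[0,0,2,0,1],[0,0,2,0,1],[0,0,2,0,1]]'
```

```text
time_s: 10.47
position: [0.5165, -0.2451, 0.0627]
eef_rot: [-3.142, -0.0, 1.381]
force: [-0.4, -0.1, -0.8]
grip_width: 0.0279
time_s: 10.8
position: [0.5165, -0.2451, 0.0607]
eef_rot: [3.141, 0.0, 1.381]
force: [-0.4, 0.0, -0.8]
grip_width: 0.028
```

```bash
for i in 1; do python3 -m crank '[[0,0,1,0,1],[0,0,2,0,1],[0,0,2,0,1],[0,0,2,0,1]]'; done
python3 -m crank '[[0,0,1,0,1],[0,0,2,0,1],[0,0,2,0,1],[0,0,2,0,1]]'
python3 -c "
from h import *
crop('side','s14',340,130,80,80,7)"
```

```text
time_s: 11.13
position: [0.5165, -0.245, 0.0586]
eef_rot: [-3.141, -0.0, 1.381]
force: [-0.2, -0.2, -1.1]
grip_width: 0.028
time_s: 11.47
position: [0.5165, -0.245, 0.0566]
eef_rot: [-3.141, -0.0, 1.381]
force: [-0.6, -0.7, -0.7]
grip_width: 0.028
```

View pics/s14.png

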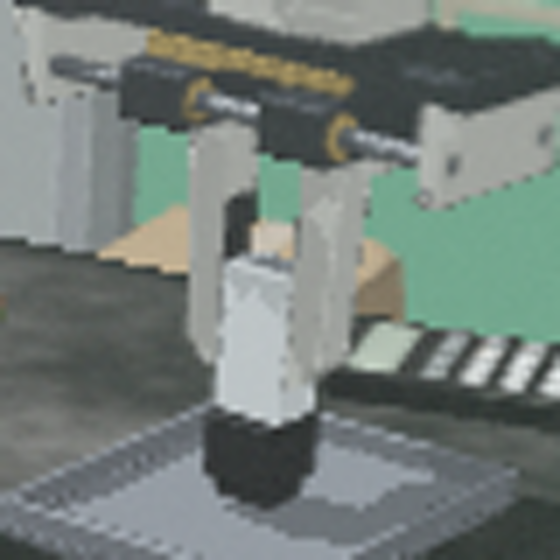

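```bash
python3 -m crank '[[0,0,1,0,1],[0,0,1.5,0,1],[0,0,1.5,0,1]]'
python3 -m crank '[[0,0,1,0,1],[0,0,1.5,0,1],[0,0,1.5,0,1]]'
python3 -m crank '[[0,0,1,0,1],[0,0,1.5,0,1],[0,0,1.5,0,1]]'
```

```text
time_s: 11.77
position: [0.5164, -0.245, 0.055]
eef_rot: [-3.141, -0.0, 1.381]
force: [-0.4, -0.4, -1.1]
grip_width: 0.0274
time_s: 12.02
position: [0.5164, -0.245, 0.0535]
eef_rot: [-3.141, -0.0, 1.381]
force: [0.3, -0.0, -0.6]
grip_width: 0.0278
time_s: 12.27
position: [0.5164, -0.245, 0.052]
eef_rot: [-3.141, -0.0, 1.381]
force: [-0.7, -0.0, -1.0]
grip_width: 0.0282
```

```bash
python3 -m crank '[[0,0,1,0,1],[0,0,1.5,0,1],[0,0,1.5,0,1]]'
python3 -m crank '[[0,0,1,0,1],[0,0,1.5,0,1],[0,0,1.5,0,1]]'
python3 -c "
from h import *
crop('side','s15',340,130,80,80,7)"
```

```text
time_s: 12.52
position: [0.5166, -0.2452, 0.0516]
eef_rot: [3.141, 0.0, 1.381]
force: [-3.9, 1.3, 9.1]
grip_width: 0.0278
time_s: 12.77
position: [0.5168, -0.2455, 0.0507]
eef_rot: [3.141, 0.001, 1.381]
force: [-6.6, 1.0, 15.5]
grip_width: 0.0279
```

View pics/s15.png

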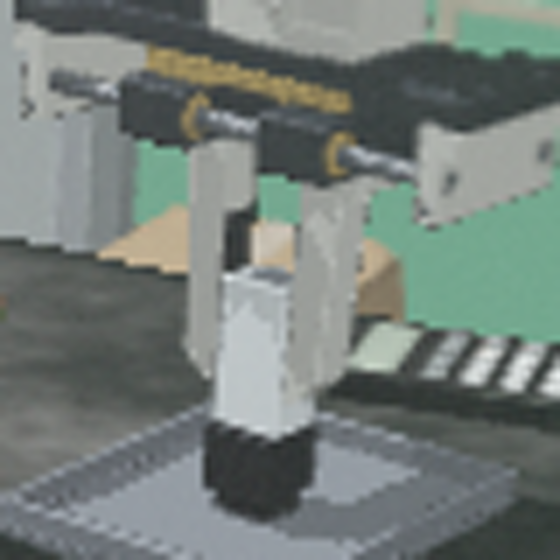

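```bash
python3 -m crank '[[0,0,-0.5,0,1],[0,0,-1,0,1],[0,0,-1,0,1],[0,0,-1,0,1]]' 3
python3 -m crank '[[0,0,-1,0,0.65],[0,0,-1,0,0.6],[0,0,-1,0,0.55],[0,0,-1,0,0.5],[0,0,-1,0,0.4]]' 
python3 -m crank '[[0,0,0,0,0.3],[0,0,0,0,0.2],[0,0,0,0,0.1],[0,0,0,0,0],[0,0,0,0,0]]' 
python3 -c "
from h import *
crop('side','s16',340,130,80,80,7)"
```

```text
time_s: 13.15
position: [0.5166, -0.2451, 0.0505]
eef_rot: [3.141, 0.0, 1.381]
force: [-2.5, -0.2, 5.2]
grip_width: 0.0281
time_s: 13.57
position: [0.5165, -0.245, 0.051]
eef_rot: [-3.141, -0.0, 1.381]
force: [1.1, 0.7, -0.4]
grip_width: 0.049
time_s: 13.98
position: [0.5165, -0.245, 0.0511]
eef_rot: [3.142, -0.0, 1.381]
force: [-0.4, 0.2, -0.4]
grip_width: 0.0817
```

View pics/s16.png

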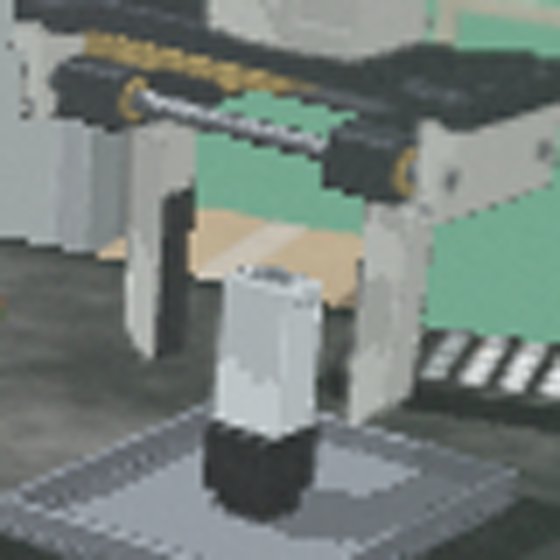

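```bash
python3 -m crank '[[0,0,-10,0,0],[0,0,-35,0,0],[0,0,-65,0,0],[0,0,-90,0,0],[0,0,-110,0,0]]'
python3 - <<'E'
from h import *
print((proj('side',[[.516,-.25,.09],[.516,-.25,.036],[.516,-.25,.004]])-[340,130])*7)
crop('side','s17',340,130,80,80,7); crop('top','t17',370,150,130,100,6)
crop('side','s17b',240,190,90,110,5)
E
```

```text
time_s: 14.45
position: [0.5168, -0.2452, 0.1644]
eef_rot: [3.139, 0.001, 1.381]
force: [-0.1, 0.1, 0.6]
grip_width: 0.093
[[281.11766133 268.52859069]
 [270.03218851 414.47311022]
 [263.59755818 498.57759543]]
```

View pics/s17.png

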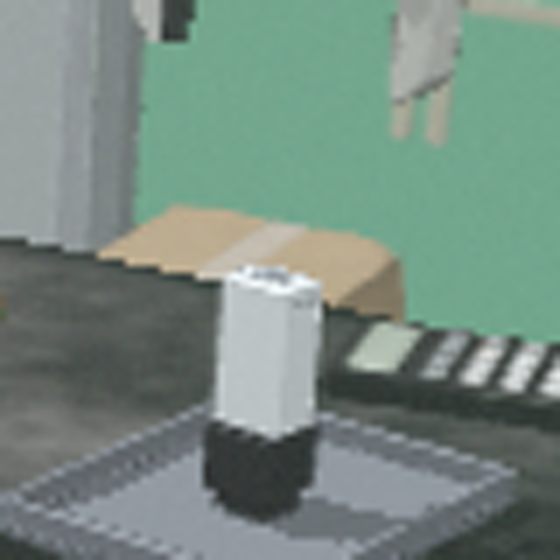

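View pics/s17b.png

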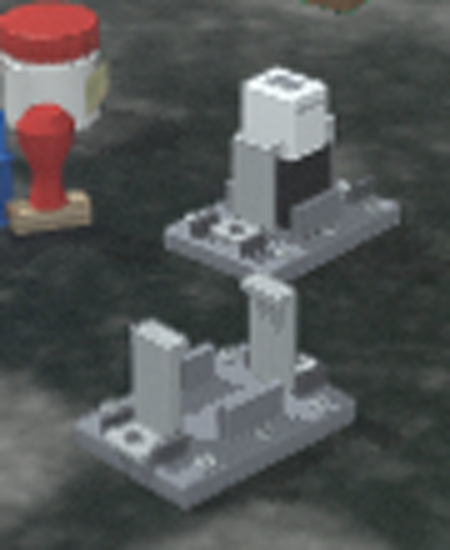

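View pics/t17.png

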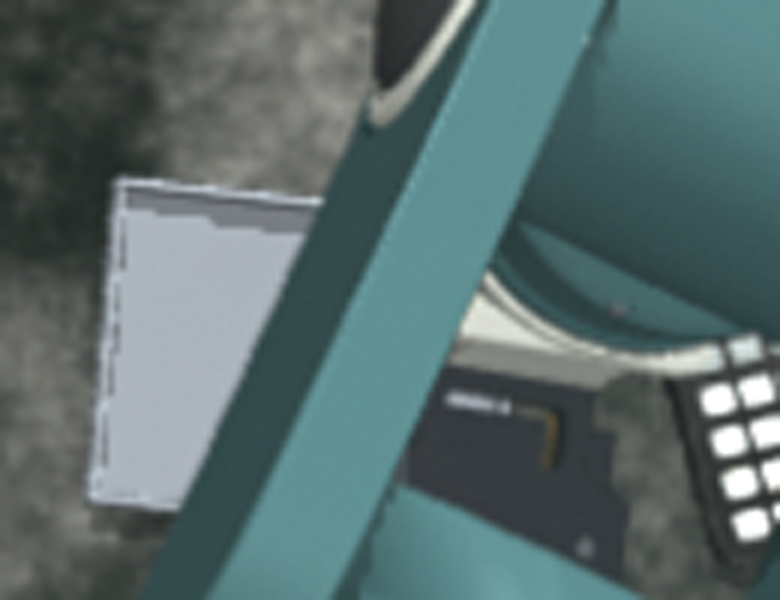

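```bash
python3 -m crank '[[0,0,0,0,0],[0,0,0,0,0],[0,0,0,0,0],[0,0,0,0,0]]'
python3 -c "
from station import bot
print(bot.hand_in())"
```

```text
time_s: 14.93
position: [0.5162, -0.2449, 0.1603]
eef_rot: [-3.14, -0.0, 1.381]
force: [0.2, 0.2, -0.2]
grip_width: 0.0929
the job is handed in; nothing more can be done
None
```

I rocked the tall relay to +y and then −y in its socket, lifted it out, stood it upright in the shallow tray, and handed the job in at about 15 s of the 42 s. The hand-in gave no verdict, so what follows is my own reading of the camera images.

- **First rock (+y):** at first the relay mostly slid sideways, with only about 0.05 rad of tilt. I pushed it 6 mm further and it reached about 0.15 rad. That is below the suggested 0.2 but above the 0.08 required. The +y jaw had moved back about 8 mm.
- **Second rock (−y):** the tilt was about 0.21 rad, and the −y jaw had moved back about 9 mm. Both jaws were then close to their stops.
- **Placing:** setting the relay down pressed it with about 15 N before I eased off and released it. In the last pictures it stands near the tray's centre, with its edges matching a vertical line.
- **Final state:** both jaws look open and the short relay looks undisturbed in its socket. The gripper was open and about 110 mm above where it let go, with almost no force on it.
- **Checks I could not make:** I have no exact jaw or tilt values. The final top view of the relay was hidden by the arm, so its upright stance was checked only from the side camera.

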